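# Press a clay test tile flush in the bonding jig with the spacer

### The job

Pick up the grey plastic spacer that stands on the bench and slide it, foot down, into the gap behind the clay tile in the bonding jig, along the stretch where the gap is wide enough for it; then push the tile with the spacer until the tile's whole far edge is flush against the jig's fence. The program finishes while holding: keep gripping the upright spacer, low in the gap, and keep the tile pressed against the fence with firm hand pressure, not a hard shove. Touch the tile with the spacer only, never with the gripper, and leave the other things on the bench where they are.

Things in the scene. Friction and masses are not known exactly. Their poses are not given: they have to be found in the camera images.
- spacer: Plain grey plastic block standing on end, loose: 18 mm thick (its x), 60 mm wide (its y), 75 mm tall (z). Origin at the centre of its underside. About 90 g. Grip it across the 18 mm thickness, 45 to 60 mm above its foot, so that the fingers stay above the tile and blocks. Its two broad faces are alike.
- jig: Fixed aluminium floor plate, 10 mm thick, on the bench; spans x -80 to +70, y -75 to +75 mm from its origin (underside); the jig floor is 10 mm above. x points to the fence, away from the robot (yaw up to 0.35 rad): push the tile this way. A steel back rail, 18 mm high, front face at x -61 mm, stands on the near edge: its middle 50 mm is part of jig, its ends are deep_block and shallow_block.
- fence: Straight aluminium fence along the far edge of the jig, fixed: 16 mm thick, 146 mm long (y), 26 mm high above the jig floor. Origin at the bottom centre of its inner face (that looks to the tile), 50 mm from the jig's origin in x, on the jig floor; x points away from the tile.
- deep_block: Steel step block on the jig floor at one end of the back rail, fixed: 42 mm deep (x, from 0 at its origin to +42), 40 mm long (y, centred), 18 mm high. Origin at the bottom of its rear face, on the jig floor, 75 mm behind the jig's origin and 45 mm to one side of it. The gap between it and the tile is too narrow for the spacer (1 to 13 mm).
- shallow_block: The same as deep_block but only 14 mm deep, level with the back rail, at the rail's other end (the two are swapped from run to run). The gap is wide from this block's outer end, which is open, along the rail to the side of deep_block: 90 mm long, centred 20 mm from the jig's middle towards this block; about 30 to 40 mm wide at the start, open above.
- tile: Fired-clay test tile, loose, lying flat on the jig floor: 70 mm (x) by 130 mm (y) by 18 mm thick, 0.25 to 0.5 kg. Origin at the centre of its underside; x points to the fence. At the start it lies 4 to 8 mm short of the fence and up to 0.04 rad askew; flush, its origin is 15 mm and its rear edge -20 mm from the jig's origin in x.
- tile_edge_left (a point): Point on the tile's fence-side edge, near its +y end (63 mm from the middle), at half thickness.
- tile_edge_right (a point): Point on the tile's fence-side edge, near its -y end (63 mm from the middle), at half thickness.
- jar_clear: Bystander, leave alone: clear screw jar with black cap, 68 mm across, 88 mm tall. Origin at its underside.
- jar_blue: Bystander, leave alone: blue screw jar with black cap, 68 mm across, 88 mm tall. Origin at its underside.
- amber_bottle: Bystander, leave alone: amber bottle, 60 mm across, 130 mm tall. Origin at its underside.
- dish: Bystander, leave alone: shallow white dish, 84 mm across, 14 mm tall. Origin at its underside.
- beaker: Bystander, leave alone: glass beaker, 66 mm across, 85 mm tall. Origin at its underside.
- sample_tray: Bystander, leave alone: white open sample tray, 90 x 130 x 25 mm. Origin at its underside.
- weight: Bystander, leave alone: brass knobbed calibration weight, 38 mm across, 56 mm tall. Origin at its underside.
- spatula: Bystander, leave alone: spatula lying flat, 170 mm long. Origin at its underside.
Not all that is in view belongs to the job. What is meant by the jig is not pink, and is the smaller of those in its own colour. Leave any green or pink look-alike of the spacer alone.

How it is judged (in metres and radians):
On the way, in this order (a step that is already met when the one before it is completed fails the run):
1. the spacer is gripped and lifted off the bench (height (world z) of spacer above 0.013 m and contact force between the fingers and spacer above 1 N), for 0.1 s.
2. the spacer's foot is down in the wide stretch of the gap (y of spacer in the frame of jig between -0.045 and 0.045 m and x of spacer in the frame of jig between -0.055 and -0.02 m and z of spacer in the frame of jig below 0.02 m), for 0.1 s.
At the end, for the whole second after the job is handed in: Gripped spacer upright (0.2 rad), foot within 10 mm of jig floor, in the wide gap (centre within 45 mm of jig's middle sideways), pressing the tile over 2 N; tile's far edge within 2.5 mm of the fence at both ends, pressing it over 2 N; tile flat, within 20 mm of jig's middle, at rest (all of step 2 and x of each of tile_edge_left, tile_edge_right in the frame of fence above -0.0025 m and contact force between tile and fence above 2 N and contact force between spacer and tile above 2 N and contact force between the fingers and spacer above 1 N and angle between spacer's own z axis and vertical below 0.2 rad and angle between tile's own z axis and vertical below 0.05 rad and y of tile in the frame of jig between -0.02 and 0.02 m and z of tile in the frame of jig below 0.014 m and linear speed of tile below 0.01 m/s); the arm keeps its last pose, push and grip.
It fails at once if the gripper or arm touches the tile (contact force between any of the fingers, the arm and tile above 1 N).
It fails at once if the tile is shoved against the fence with more than 60 N (contact force between tile and fence above 60 N).
It fails at once if another thing on the bench is moved by more than 30 mm (distance of any of jar_clear, jar_blue, amber_bottle, dish, beaker, sample_tray, weight, spatula from where it was at the start of the episode above 0.03 m).
It also fails if it takes over 40 s, if anything falls off the work surface, if the arm or the gripper's body presses on something with over 40 N, if the wrist force passes 120 N, or if a joint passes its speed limit or range.

### The arm

A 7-joint arm with a two-finger parallel gripper is mounted at the origin on the work surface. World frame = base frame: x ahead of the robot, y to its left, z up, the work surface at z = 0. Lengths are in m, angles in degrees, forces in N, time in s.
With the tool pointing down it reaches from about 0.425 to 0.925 m from the base axis. Payload 6.8 kg.
Tool frame: the origin (TCP) lies midway between the tips of the shut fingers; the grasp point (between the pads) lies robot.pinch_z behind it (robot.pinch_z is the distance from the TCP to the grasp point, in m); z points along the fingers, x is the direction in which the jaws open and shut, and the axes are right-handed (so a half turn about z gives the same grasp; the last joint's range is limited). The gripper opens to 85 mm and grips with 20 to 120 N. Pads are 22 mm wide; open, the fingers measure 114 mm over their backs; the gripper's body (76 mm by 85 mm) begins 54 mm behind the grasp point. The pads swing forward as they close: fully open they stand 13 mm farther back than shut.
Start: joints at [-73.917, 27.33, 1.283, 89.118, -0.659, 63.558, -4.761], TCP at [0.256, 0.625, 0.231] pointing down, gripper open.
Joint ranges: [-169.35, 169.35], [-19.33, 120.38], [-80.79, 83.38], [13.8, 139.57], [-78.32, 258.32], [9.67, 109.79], [-169.56, 169.56]. Speed limits (degrees/s): [136.94, 136.94, 180, 180, 180, 180, 180].

### API

Orientations are given as a 3x3 rotation matrix whose columns are the frame's x, y, z axes.
In Python, from cell import status, optics, robot gives the robot as it stands.
- The arm moves only by the shell command python3 -m crank 'ROWS' [FORCE]. ROWS is a JSON object of lists of equal length, an entry for each row: "hand": the opening, from -1 (shut) to 1 (fully open); "offset": the shift along the world's x, y, z in mm, a list of three; "yaw": the turn about the world's z in degrees. A call has 1 to 12 rows; each row is the pose to reach, as a shift and turn from the pose commanded when the call began; what a row does not reach only later rows make up. A row lasts 1/12 s, in which the tool goes at most 41.7 mm and 7.16 degrees, less where a joint would pass 70% of its speed; a pose out of reach is approached as far as the arm can. A call with a gripper value outside its range is refused whole. The fingers move at their own pace and stop on an object; FORCE is the grip in N (left out, the last holds). Time passes only in rows, so rows that repeat a pose let the fingers close. It gives the time, the measured TCP pose, the force and the opening at its end, in the units of the state.
- status.get_state(): the state, without advancing time (a new reading comes with each control period).
- optics.capture(name): name is "scene" or "side" or "wrist"; returns a dict with "color" (420x560x3 uint8, red, green, blue), "K" (3x3 intrinsics, pixels), "D" ([k1, k2, p1, p2, k3] as OpenCV has them; the pictures are not rectified), "R" (3x3) and "t" (3): a world point X has camera coordinates R X + t. Camera axes: x right, y down, z forward; pixel columns grow to the right and rows downward; lengths in m; the calibration is good to about 2 mm. A picture is of the moment at which its call begins. There is no depth.
- robot.hand_in(): hands the job in, once; it reports no verdict.
Trained networks look in a picture, given as the dict that the camera call returned (one of the last four; its "shot" number tells which), for a name from the list of things; names that differ only in an ending like _2 or _b are one class to them, and where a whole thing is asked for, a point or a joint stands for the part that bears it (a point fixed in the world has none). Each returns a list of dicts, best first, with "p" (0 to 1); they miss things now and then, are a little off and sometimes report something else, mostly with a low value. They report only what shows in the picture. A call takes as long as a camera call. They do not tell look-alikes from the thing itself.
- optics.recognise(query, picture): "pixel" ([row, column] in pixels, amid what is visible of it).
- optics.trace(query, picture): "region" (420x560 bool, what is visible of it) and "pixel" ([row, column] in pixels, amid what is visible of it).
The state is a dict: "t": time; "joint_pos": joint angles; "qvel": joint speeds; "tau": joint torques, N m; "eef_pos": TCP position; "orientation": TCP orientation; "wrist_force": force on the tool from outside, world axes, zero at the start; "wrist_torque": the same for the moment, N m; "gripper_width": finger opening in m.
Only numpy, scipy, OpenCV 4.12 (cv2) and the standard library are available. Lean on these libraries where they do the work, as an engineer would, in place of code of your own. Each camera call takes 0.05 s, during which the arm holds its last target.

## Working session

There is one attempt and no reset: what is moved stays moved. The work goes in short steps, Python scripts to look and compute and a shell command to move; the robot and the scene stay as the last step left them, time stands still between calls to the robot, and variables do not carry over. Pictures are saved under pics/ and viewed, and the job is handed in when it is done.

```bash
ls; mkdir -p pics
cat > h.py <<'E'
import numpy as np, cv2
from cell import status, optics, robot
def save(p,n): cv2.imwrite(n,cv2.cvtColor(p["color"],cv2.COLOR_RGB2BGR))
def ray(p,rc):
    u=cv2.undistortPoints(np.array([[[rc[1],rc[0]]]],float),np.array(p["K"]),np.array(p["D"]))[0,0]
    R=np.array(p["R"]);t=np.array(p["t"]); return -R.T@t, R.T@np.array([u[0],u[1],1])
def atz(p,rc,z):
    c,d=ray(p,rc); return c+d*(z-c[2])/d[2]
def proj(p,X):
    r,_=cv2.Rodrigues(np.array(p["R"],float)); q,_=cv2.projectPoints(np.atleast_2d(np.array(X,float)),r,np.array(p["t"],float),np.array(p["K"],float),np.array(p["D"],float)); return q[:,0,::-1]
E
python3 - <<'E'
from h import *
s=status.get_state(); print(s["t"],s["eef_pos"],s["orientation"],s["gripper_width"],robot.pinch_z)
for n in ("scene","side","wrist"):
    p=optics.capture(n); save(p,f"pics/{n}0.png"); print(n,-np.array(p["R"]).T@p["t"])
    for q in ("spacer","jig","fence","tile","deep_block","shallow_block"):
        print(q,[(round(d["p"],2),np.round(d["pixel"]).tolist()) for d in optics.recognise(q,p)])
E
```

```text
pics
0.0 [0.25568122 0.62406008 0.23032027] [[ 3.79115608e-01  9.25349161e-01 -5.34074641e-04]
 [ 9.25347519e-01 -3.79115946e-01 -1.75192941e-03]
 [-1.82362262e-03  1.69979138e-04 -9.99998323e-01]] 0.08536224203540554 0.0187
scene [ 1.06609576 -0.26217179  0.8964517 ]
spacer [(0.86, [250.0, 250.0]), (0.79, [224.0, 164.0]), (0.66, [215.0, 212.0]), (0.19, [222.0, 347.0])]
jig [(0.85, [114.0, 337.0]), (0.78, [219.0, 330.0]), (0.7, [168.0, 160.0])]
fence [(0.97, [132.0, 343.0]), (0.83, [178.0, 165.0]), (0.68, [223.0, 346.0]), (0.46, [206.0, 336.0]), (0.39, [150.0, 419.0])]
tile [(0.63, [206.0, 336.0]), (0.36, [178.0, 350.0])]
deep_block [(0.67, [178.0, 350.0])]
shallow_block [(0.66, [184.0, 312.0])]
side [0.05334561 0.40982589 0.640272  ]
spacer [(0.96, [195.0, 331.0]), (0.77, [183.0, 287.0]), (0.69, [182.0, 363.0]), (0.59, [259.0, 231.0])]
jig [(0.71, [260.0, 230.0]), (0.66, [231.0, 418.0]), (0.64, [377.0, 264.0])]
fence [(0.87, [233.0, 207.0]), (0.69, [249.0, 327.0]), (0.57, [341.0, 241.0]), (0.56, [212.0, 397.0])]
tile [(0.66, [245.0, 220.0])]
deep_block [(0.74, [275.0, 218.0]), (0.4, [260.0, 232.0])]
shallow_block [(0.62, [256.0, 258.0])]
wrist [0.18316255 0.65472468 0.37299453]
spacer []
jig [(0.72, [292.0, 36.0])]
fence []
tile []
deep_block []
shallow_block []
```

View pics/scene0.png

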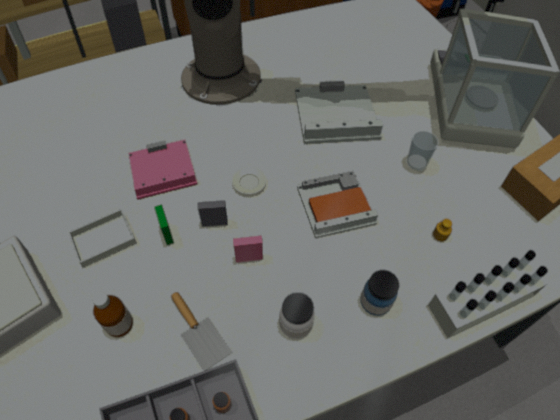

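View pics/side0.png

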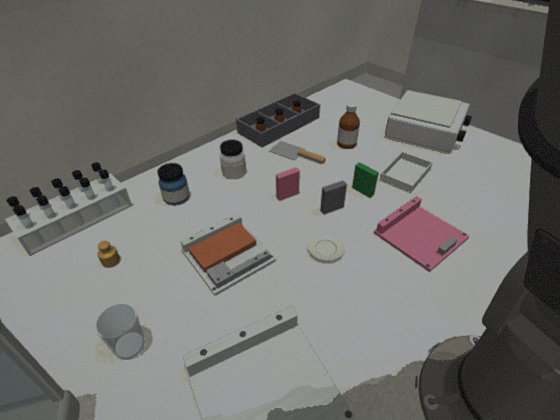

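View pics/wrist0.png

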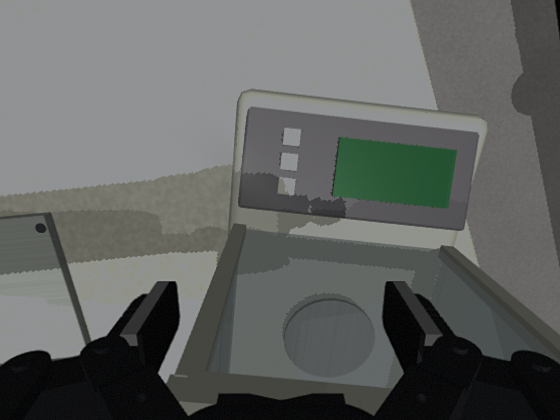

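The scene picture looks back at the base. The grey spacer is at about (row 213, col 212), and the green and pink ones are look-alikes. The jig with the orange tile is at about (205, 337), with the deep block near (182, 348), on the +y side. I'll zoom in to get the corners.

Run:
```python
from h import *
im=cv2.imread("pics/scene0.png")
a=cv2.resize(im[165:240,290:390],None,fx=8,fy=8,interpolation=cv2.INTER_CUBIC); cv2.imwrite("pics/z1.png",a)
a=cv2.resize(im[190:240,185:245],None,fx=10,fy=10,interpolation=cv2.INTER_CUBIC); cv2.imwrite("pics/z2.png",a)
im=cv2.imread("pics/side0.png")
a=cv2.resize(im[210:295,172:282],None,fx=7,fy=7,interpolation=cv2.INTER_CUBIC); cv2.imwrite("pics/z3.png",a)
a=cv2.resize(im[170:220,305:365],None,fx=10,fy=10,interpolation=cv2.INTER_CUBIC); cv2.imwrite("pics/z4.png",a)
```

```text
(no output)
```

View pics/z1.png

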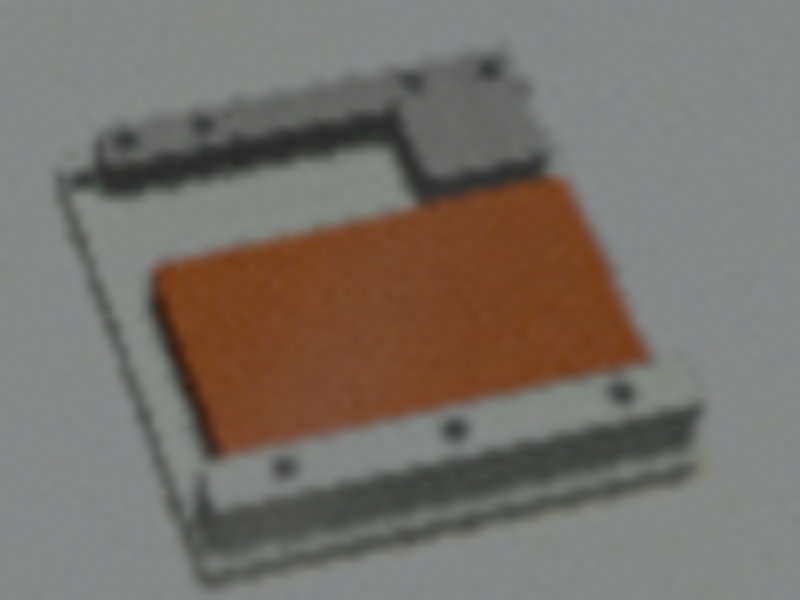

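View pics/z2.png

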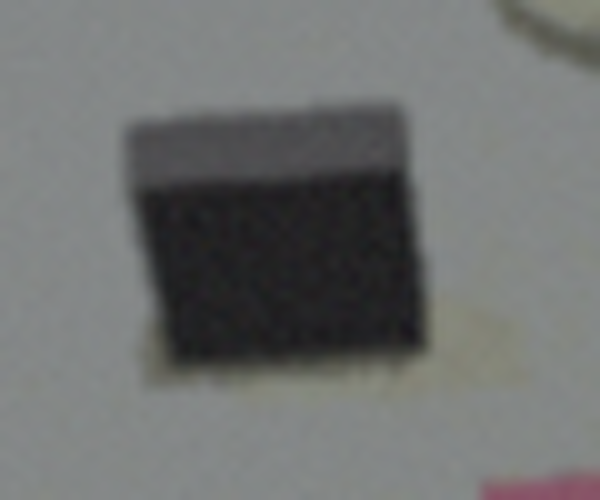

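View pics/z3.png

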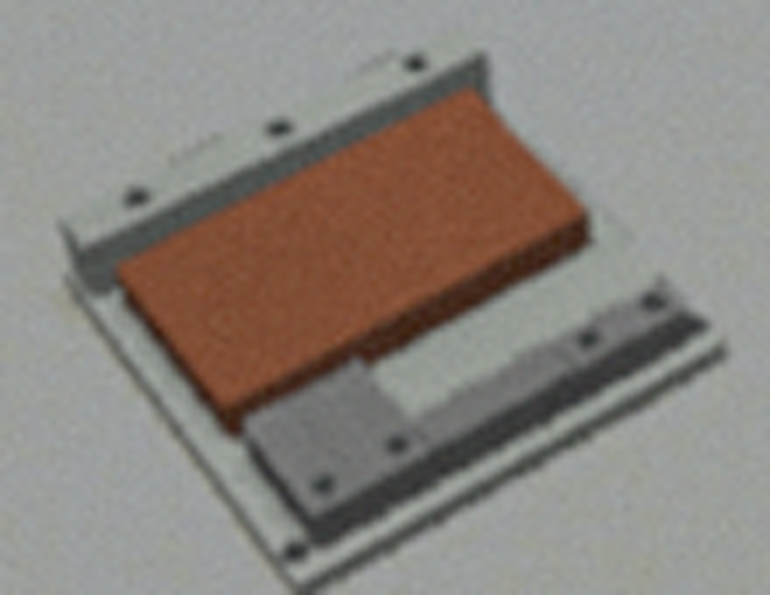

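View pics/z4.png

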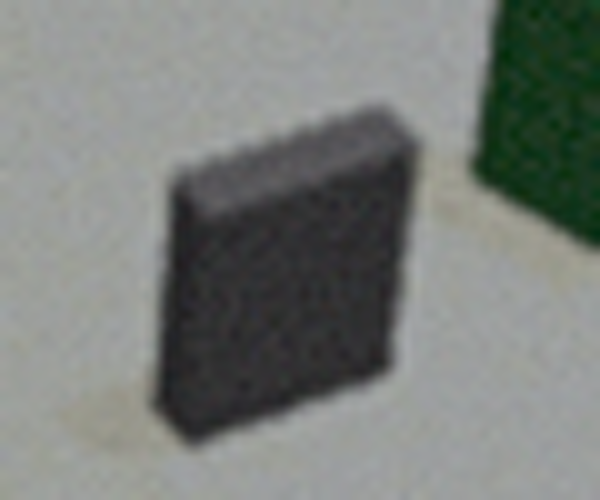

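```bash
cat > fit.py <<'E'
from h import *
from scipy.optimize import least_squares
sc=optics.capture("scene"); sd=optics.capture("side")
def m(pts,f,o): return [( (y+.5)/f-.5+o[0], (x+.5)/f-.5+o[1]) for x,y in pts]
def fit(obs,x0):
    # obs: (cam, rc, local xyz)
    def res(v):
        c,s=np.cos(v[2]),np.sin(v[2]); out=[]
        for cam in (sc,sd):
            o=[b for b in obs if b[0] is cam]
            if not o: continue
            L=np.array([b[2] for b in o])/1000
            X=np.c_[v[0]+c*L[:,0]-s*L[:,1],v[1]+s*L[:,0]+c*L[:,1],L[:,2]]
            out.append((proj(cam,X)-np.array([b[1] for b in o])).ravel())
        return np.concatenate(out)
    r=least_squares(res,x0,loss="soft_l1"); return r.x,res(r.x)
def mk(cam,pts,f,o,L): return [(cam,a,b) for a,b in zip(m(pts,f,o),L)]
S=mk(sc,[(130,125),(405,105),(405,172),(138,188),(175,360),(422,345)],10,(190,185),
 [(-9,-30,75),(-9,30,75),(9,30,75),(9,-30,75),(9,-30,0),(9,30,0)])
S+=mk(sd,[(178,180),(378,105),(415,145),(205,213),(158,405),(192,443),(385,372)],10,(170,305),
 [(9,30,75),(9,-30,75),(-9,-30,75),(-9,30,75),(9,30,0),(-9,30,0),(-9,-30,0)])
J=mk(sc,[(62,180),(205,585),(690,475),(505,45),(545,155),(425,180),(400,95),(100,130),(205,462),(700,405),(205,510)],8,(165,290),
 [(-80,-75,10),(70,-75,0),(70,75,0),(-75,65,28),(-33,65,28),(-33,25,28),(-61,25,28),(-75,-65,28),(50,-73,36),(66,73,36),(66,-73,36)])
J+=mk(sd,[(315,520),(245,432),(360,362),(412,418),(705,318),(85,248),(485,85),(298,590),(725,345)],7,(210,172),
 [(-75,65,28),(-33,65,28),(-33,25,28),(-61,25,28),(-75,-65,28),(50,73,36),(50,-73,36),(-80,75,0),(-80,-75,0)])
T=mk(sc,[(155,268),(568,178)],8,(165,290),[(-35,-65,28),(-35,65,28)])
T+=mk(sd,[(118,270),(475,92),(585,215),(232,410)],7,(210,172),[(35,65,28),(35,-65,28),(-35,-65,28),(-35,65,28)])
b=atz(sc,(215,212),.04); j=atz(sc,(206,336),.02)
for n,o,x0 in (("spacer",S,[b[0],b[1],0]),("jig",J,[j[0],j[1],0.1]),("tile",T,[j[0],j[1],.1])):
    x,r=fit(o,x0); print(n,np.round(x,4),np.degrees(x[2]).round(2),"rms px",np.sqrt((r**2).mean()).round(2)); print(np.round(r.reshape(-1,2),1).tolist())
    for cam in (sc,sd):
        x1,r1=fit([q for q in o if q[0] is cam],x); print("   ",np.round(x1,4))
    if n=="jig": jx=x
    if n=="tile":
        c,s=np.cos(jx[2]),np.sin(jx[2]); d=x[:2]-jx[:2]; print("tile in jig",c*d[0]+s*d[1],-s*d[0]+c*d[1],x[2]-jx[2])
E
python3 fit.py
```

```text
spacer [ 0.4809 -0.1699 -0.2842] -16.28 rms px 0.7
[[-0.6, -0.3], [-0.7, -0.2], [-0.6, 0.1], [-0.1, -1.1], [1.3, -0.5], [0.8, 1.0], [-0.7, -1.2], [-0.6, 0.1], [-0.5, 0.7], [0.3, 0.2], [0.4, -1.2], [1.0, -0.7], [0.4, 0.4]]
    [ 0.4812 -0.1696 -0.2964]
    [ 0.4808 -0.1705 -0.2728]
jig [ 0.5431  0.1101 -0.1241] -7.11 rms px 1.3
[[-2.9, -0.8], [0.5, -0.3], [0.2, 0.8], [-0.2, 0.1], [-0.7, 1.2], [-0.5, 0.4], [1.1, -0.4], [-0.5, -0.6], [-0.2, -0.9], [-1.0, 1.1], [-0.3, 1.3], [-0.7, -0.1], [-1.5, -0.4], [-0.7, 0.3], [-0.2, -0.2], [-1.9, -2.0], [-0.3, -0.1], [-5.2, 0.6], [2.0, 0.8], [2.1, 0.5]]
    [ 0.5438  0.1093 -0.1268]
    [ 0.5421  0.1111 -0.1222]
tile [ 0.553   0.1109 -0.1108] -6.35 rms px 0.8
[[-1.2, -0.5], [-1.5, -0.0], [-0.3, -0.6], [-0.7, -0.5], [-0.8, 1.1], [-0.1, -0.9]]
    [ 0.5567  0.1098 -0.1125]
    [ 0.5515  0.1111 -0.1126]
tile in jig 0.009691446086063083 0.0021038563224854145 0.013275181511464382
```

Both cameras agree: the spacer is at (0.481, -0.170) with yaw -16.3°. The jig is at (0.543, 0.110) with yaw -7.1°, and the tile sits 5 mm short of the fence. The tool needs a turn of about -84°, and I'm taking the path outwards to stay within reach.

```bash
python3 -m crank '{"hand":[0.3,0.3,0.3,0.3,0.3,0.3,0.3,0.3,0.3,0.3,0.3,0.3],"offset":[[0,0,40],[10,-25,70],[33,-58,70],[56,-91,70],[79,-124,70],[102,-157,70],[125,-190,70],[148,-223,70],[170,-257,70],[190,-293,70],[198,-333,70],[200,-373,70]],"yaw":[-7,-14,-21,-28,-35,-42,-49,-56,-63,-70,-77,-84]}' 40
```

```text
t: 2.15
eef_pos: [0.4574, 0.2494, 0.3015]
orientation: [[0.958, -0.288, 0.001], [-0.288, -0.958, 0.0], [0.001, -0.0, -1.0]]
wrist_force: [-0.3, -0.1, 0.3]
gripper_width: 0.0554
```

Run:
```python
from h import *
s=status.get_state(); R=np.array(s["orientation"]); print(s["t"],s["eef_pos"],np.degrees(np.arctan2(R[1,0],R[0,0])),s["joint_pos"],s["gripper_width"])
p=optics.capture("scene")
for rc in [(250,249)]: print("pink",atz(p,rc,.04))
```

```text
2.15 [0.45736004 0.24940738 0.30146172] -16.7139488169527 [-57.95912974   8.98209286  25.60949427 106.43694948  -4.21292883
  65.44773472 -47.5890274 ] 0.055372459772479385
pink [ 0.59924828 -0.12734986  0.04      ]
```

```bash
python3 -m crank '{"hand":[0.3,0.3,0.3,0.3,0.3,0.3,0.3,0.3,0.3,0.3,0.3,0.3],"offset":[[2,-40,0],[4,-80,0],[6,-120,0],[8,-160,0],[10,-200,0],[12,-240,0],[14,-280,-10],[16,-318,-25],[18,-354,-40],[20,-388,-60],[22,-410,-90],[24,-419,-130]],"yaw":[0,0,0,0,0,0,0,0,0,0,0,0]}'
python3 -m crank '{"hand":[0.3,0.3],"offset":[[0,0,-20],[0,0,-20]],"yaw":[0,0]}'
python3 - <<'E'
from h import *
s=status.get_state(); print(s["eef_pos"]); p=optics.capture("wrist"); save(p,"pics/w1.png")
for d in optics.recognise("spacer",p): print(d["p"],d["pixel"])
c,q=np.cos(-.2842),np.sin(-.2842)
L=np.array([(a,b,75) for a,b in((-9,-30),(-9,30),(9,30),(9,-30))])/1000
X=np.c_[.4809+c*L[:,0]-q*L[:,1],-.1699+q*L[:,0]+c*L[:,1],L[:,2]]; print(proj(p,X).round())
E
```

```text
t: 3.2
eef_pos: [0.4816, -0.1718, 0.1725]
orientation: [[0.959, -0.284, 0.006], [-0.284, -0.959, -0.002], [0.007, 0.0, -1.0]]
wrist_force: [1.2, 0.9, 0.4]
gripper_width: 0.0555
t: 3.37
eef_pos: [0.477, -0.1672, 0.1475]
orientation: [[0.96, -0.281, -0.008], [-0.281, -0.96, 0.0], [-0.007, 0.002, -1.0]]
wrist_force: [-1.1, -0.2, -0.3]
gripper_width: 0.0554
[ 0.47695585 -0.16716085  0.14751893]
0.91 [107.4, 440.2]
0.72 [343.2, 310.6]
0.68 [217.6, 287.3]
[[273. 275.]
 [187. 274.]
 [187. 303.]
 [273. 301.]]
```

View pics/w1.png

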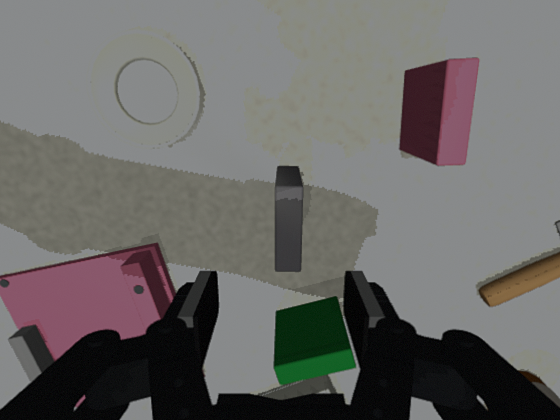

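The wrist view shows the spacer top at rows 187–271, cols 275–301, where I predicted it and centred between the fingers. Descending.

```bash
python3 -m crank '{"hand":[0.3,0.3,0.3,0.3,0.3,0.3],"offset":[[0,0,0],[0,0,-30],[0,0,-60],[0,0,-90],[0,0,-97],[0,0,-97]],"yaw":[0.3,0.3,0.3,0.3,0.3,0.3]}'
python3 -m crank '{"hand":[0.3,0.3],"offset":[[0,0,0],[0,0,0]],"yaw":[0,0]}'
```

```text
t: 3.97
eef_pos: [0.4798, -0.1667, 0.0543]
orientation: [[0.962, -0.274, -0.001], [-0.274, -0.962, 0.001], [-0.001, -0.0, -1.0]]
wrist_force: [0.1, -0.6, 0.4]
gripper_width: 0.0555
t: 4.13
eef_pos: [0.4816, -0.1677, 0.0564]
orientation: [[0.961, -0.275, 0.004], [-0.275, -0.961, -0.0], [0.004, -0.001, -1.0]]
wrist_force: [-0.5, 0.1, -0.4]
gripper_width: 0.0553
```

```bash
python3 -m crank '{"hand":[0.3,0.3,0.3,0.3],"offset":[[0,-2,-12],[0,-2,-22],[0,-2,-22],[0,-2,-22]],"yaw":[-0.3,-0.3,-0.3,-0.3]}'
```

```text
t: 4.47
eef_pos: [0.4793, -0.1693, 0.0317]
orientation: [[0.96, -0.28, -0.001], [-0.28, -0.96, 0.0], [-0.001, 0.0, -1.0]]
wrist_force: [0.8, 0.2, -0.2]
gripper_width: 0.0555
```

```bash
python3 -m crank '{"hand":[-0.2,-0.6,-1,-1,-1,-1,-1,-1],"offset":[[0,0,1],[0,0,1],[0,0,1],[0,0,1],[0,0,1],[0,0,1],[0,0,1],[0,0,1]],"yaw":[0,0,0,0,0,0,0,0]}' 50
```

```text
t: 5.13
eef_pos: [0.4801, -0.1695, 0.0336]
orientation: [[0.96, -0.28, 0.001], [-0.28, -0.96, -0.0], [0.001, -0.0, -1.0]]
wrist_force: [-0.2, -0.6, 4.0]
gripper_width: 0.0174
```

The fingers stopped at 17.4 mm, so it is gripped. Lifting, then carrying it over the gap.

```bash
python3 -m crank '{"hand":[-1,-1,-1,-1,-1,-1,-1,-1,-1,-1,-1,-1],"offset":[[0,0,15],[0,0,40],[0,0,70],[2,10,95],[4,40,100],[6,75,100],[8,110,100],[11,145,100],[14,180,100],[16,215,100],[18,245,100],[19,270,100]],"yaw":[0,0,0,1,2,3,4,5,6,7,8,9.2]}'
python3 -m crank '{"hand":[-1,-1,-1],"offset":[[0,5,0],[0,5,0],[0,5,0]],"yaw":[0,0,0]}'
python3 - <<'E'
from h import *
s=status.get_state(); print(s["eef_pos"],s["gripper_width"])
for n in("wrist","scene","side"):
    p=optics.capture(n); save(p,f"pics/{n}2.png")
E
```

```text
t: 6.13
eef_pos: [0.4983, 0.1036, 0.133]
orientation: [[0.993, -0.12, -0.001], [-0.12, -0.993, 0.0], [-0.001, -0.0, -1.0]]
wrist_force: [0.9, -0.1, -0.4]
gripper_width: 0.0173
t: 6.38
eef_pos: [0.4984, 0.105, 0.133]
orientation: [[0.992, -0.123, -0.001], [-0.123, -0.992, -0.001], [-0.001, 0.001, -1.0]]
wrist_force: [-0.2, -0.6, -0.7]
gripper_width: 0.0174
[0.4984084  0.10497594 0.13299506] 0.0173627866247539
```

View pics/wrist2.png

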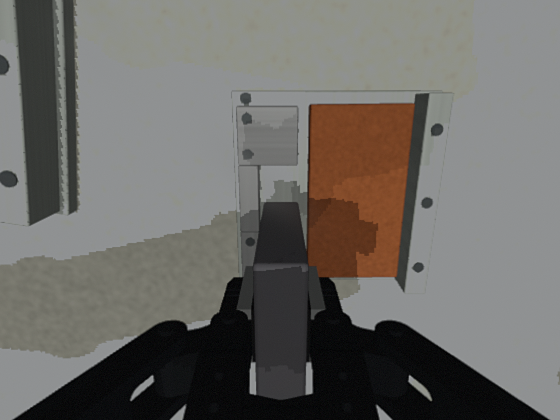

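View pics/side2.png

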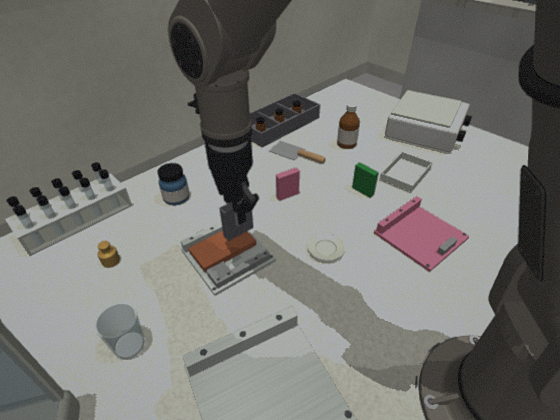

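View pics/scene2.png

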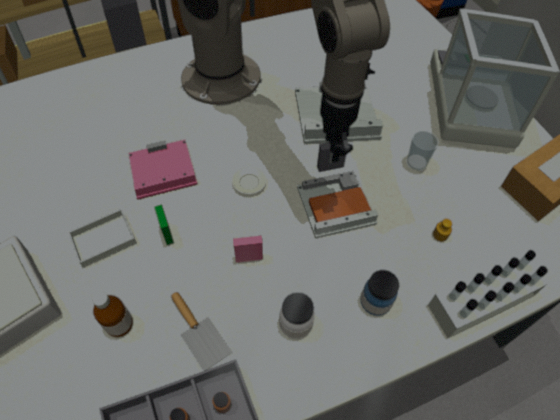

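The spacer is upright in the grip and hangs over the jig. The wrist view shows the deep block at rows 106–166, cols 237–298, and the tile at cols 309–414, so I'll refine the jig and tile poses from it.

Run:
```python
import cv2
im=cv2.imread("pics/wrist2.png")
cv2.imwrite("pics/z5.png",cv2.resize(im[80:300,225:460],None,fx=2.7,fy=2.7,interpolation=cv2.INTER_CUBIC))
```

```text
(no output)
```

View pics/z5.png

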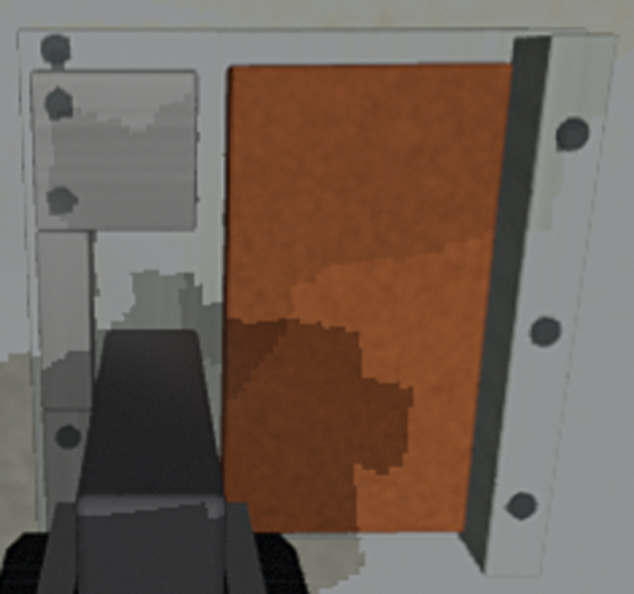

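```bash
cat > f2.py <<'E'
from h import *
from scipy.optimize import least_squares
p=optics.capture("wrist")
def m(pts): return np.array([((y+.5)/2.7-.5+80,(x+.5)/2.7-.5+225) for x,y in pts])
def fit(pts,L,x0):
    o=m(pts);L=np.array(L)/1000.
    def res(v):
        c,s=np.cos(v[2]),np.sin(v[2]); X=np.c_[v[0]+c*L[:,0]-s*L[:,1],v[1]+s*L[:,0]+c*L[:,1],L[:,2]]; return (proj(p,X)-o).ravel()
    r=least_squares(res,x0); return r.x,res(r.x).reshape(-1,2).round(1).tolist()
j,r=fit([(32,70),(196,70),(196,231),(93,231),(552,37),(487,573),(616,35),(540,575),(20,30)],[(-75,65,28),(-33,65,28),(-33,25,28),(-61,25,28),(50,73,36),(50,-73,36),(66,73,36),(66,-73,36),(-80,75,10)],[.543,.11,-.124]); print("jig",j,r)
t,r=fit([(231,66),(513,64),(463,531)],[(-35,65,28),(35,65,28),(35,-65,28)],[.553,.11,-.12]); print("tile",t,r)
def inj(P):
    c,s=np.cos(j[2]),np.sin(j[2]); d=np.array(P[:2])-j[:2]; return (c*d[0]+s*d[1])*1e3,(-s*d[0]+c*d[1])*1e3
print("tile in jig",inj(t),t[2]-j[2])
s=status.get_state(); print("tcp in jig",inj(s["eef_pos"]))
R=np.array(s["orientation"]);print("yaw tcp",np.degrees(np.arctan2(R[1,0],R[0,0])),"jig",np.degrees(j[2]))
for q in m([(107,330),(195,330)]): print("foot corner in jig",inj(atz(p,q,.099)))
c,sn=np.cos(j[2]),np.sin(j[2])
for L in((-43,-9),): print("target",j[0]+(c*L[0]-sn*L[1])/1e3,j[1]+(sn*L[0]+c*L[1])/1e3)
E
python3 f2.py
```

```text
jig [ 0.54470856  0.10928239 -0.12423387] [[0.1, -1.2], [0.1, 0.9], [0.1, 0.1], [0.1, -1.5], [-1.4, 0.3], [2.3, -0.4], [-0.9, 2.0], [1.6, 1.0], [-0.3, -1.3]]
tile [ 0.55476273  0.10942217 -0.11876935] [[-0.4, -0.6], [-0.7, 0.4], [1.6, 0.2]]
tile in jig (np.float64(9.95935317223952), np.float64(1.384567071373116)) 0.0054645164748055725
tcp in jig (np.float64(-44.8875166505955), np.float64(-10.93742438301163))
yaw tcp -7.231276090900591 jig -7.118076309889625
foot corner in jig (np.float64(-53.20409343954623), np.float64(18.353001806359707))
foot corner in jig (np.float64(-36.30104377506831), np.float64(18.330800908932957))
target 0.500924739208677 0.10568007642961125
```

```bash
python3 -m crank '{"hand":[-1,-1,-1,-1,-1,-1,-1,-1,-1,-1,-1],"offset":[[2,0,-10],[2,0,-25],[2,0,-40],[2,0,-52],[2,0,-60],[2,0,-66],[2,0,-72],[2,0,-78],[2,0,-83],[2,0,-86],[2,0,-86]],"yaw":[0,0,0,0,0,0,0,0,0,0,0]}'
python3 - <<'E'
from h import *
s=status.get_state(); print(s["eef_pos"],s["wrist_force"])
p=optics.capture("wrist"); save(p,"pics/w3.png"); p=optics.capture("side"); cv2.imwrite("pics/s3.png",cv2.resize(cv2.cvtColor(p["color"],4)[170:300,150:320],None,fx=4,fy=4))
E
```

```text
t: 7.5
eef_pos: [0.5006, 0.1056, 0.0469]
orientation: [[0.992, -0.123, -0.001], [-0.123, -0.992, -0.0], [-0.001, 0.0, -1.0]]
wrist_force: [0.0, -0.4, -1.2]
gripper_width: 0.0176
[0.50063893 0.1056417  0.04686259] [ 8.58132524e-04 -3.54292098e-01 -1.16302675e+00]
```

View pics/w3.png

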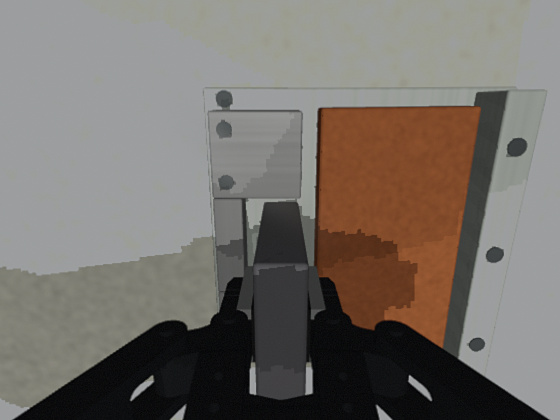

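View pics/s3.png

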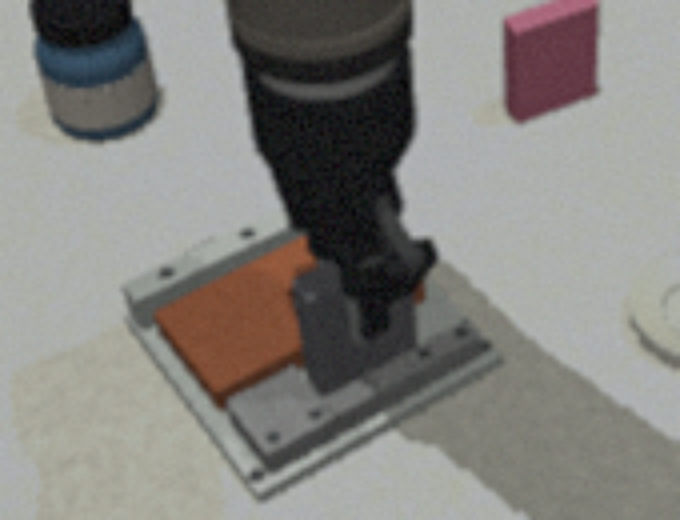

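The spacer is in the gap with its foot about 3 mm above the floor and no contact force. Pushing along jig x, direction (0.992, -0.124), with a firmer grip.

```bash
python3 -m crank '{"hand":[-1,-1,-1,-1,-1,-1],"offset":[[1.5,-0.2,0],[3,-0.4,0],[4.5,-0.6,0],[6,-0.7,0],[7,-0.9,0],[8,-1,0]],"yaw":[0,0,0,0,0,0]}' 80
python3 -m crank '{"hand":[-1,-1,-1,-1,-1],"offset":[[0.6,-0.1,0],[1.2,-0.2,0],[1.8,-0.2,0],[2.4,-0.3,0],[3,-0.4,0]],"yaw":[0,0,0,0,0]}'
```

```text
t: 8.1
eef_pos: [0.5091, 0.1046, 0.0474]
orientation: [[0.992, -0.123, 0.0], [-0.123, -0.992, 0.0], [0.0, -0.0, -1.0]]
wrist_force: [-0.2, 0.8, -0.2]
gripper_width: 0.0169
t: 8.52
eef_pos: [0.5099, 0.1044, 0.0469]
orientation: [[0.992, -0.123, -0.004], [-0.123, -0.992, 0.0], [-0.004, 0.0, -1.0]]
wrist_force: [-6.6, 1.1, 2.4]
gripper_width: 0.017
```

```bash
python3 -m crank '{"hand":[-1,-1,-1,-1],"offset":[[0.5,-0.1,0],[1,-0.1,0],[1.5,-0.2,0],[2,-0.2,0]],"yaw":[0,0,0,0]}'
python3 -m crank '{"hand":[-1,-1,-1,-1],"offset":[[0.5,-0.1,0],[1,-0.1,0],[1.5,-0.2,0],[1.5,-0.2,0]],"yaw":[0,0,0,0]}'
```

```text
t: 8.85
eef_pos: [0.5117, 0.1043, 0.0469]
orientation: [[0.992, -0.123, -0.004], [-0.123, -0.992, 0.0], [-0.004, 0.0, -1.0]]
wrist_force: [-6.6, 0.7, 3.9]
gripper_width: 0.0169
t: 9.18
eef_pos: [0.5139, 0.104, 0.0469]
orientation: [[0.992, -0.123, -0.003], [-0.123, -0.992, 0.0], [-0.003, 0.0, -1.0]]
wrist_force: [-2.8, 1.1, -2.9]
gripper_width: 0.0173
```

```bash
python3 -m crank '{"hand":[-1,-1,-1,-1],"offset":[[0.5,-0.1,0],[1,-0.1,0],[1.5,-0.2,0],[1.5,-0.2,0]],"yaw":[0,0,0,0]}'
python3 -m crank '{"hand":[-1,-1,-1,-1],"offset":[[0.5,-0.1,0],[1,-0.1,0],[1.5,-0.2,0],[1.5,-0.2,0]],"yaw":[0,0,0,0]}'
```

```text
t: 9.52
eef_pos: [0.5142, 0.104, 0.0468]
orientation: [[0.992, -0.123, -0.005], [-0.123, -0.992, 0.001], [-0.006, 0.0, -1.0]]
wrist_force: [-9.3, 1.4, 5.6]
gripper_width: 0.0172
t: 9.85
eef_pos: [0.5143, 0.1039, 0.0466]
orientation: [[0.992, -0.123, -0.008], [-0.123, -0.992, 0.001], [-0.008, 0.0, -1.0]]
wrist_force: [-12.1, 2.9, 7.7]
gripper_width: 0.0169
```

Run:
```python
from h import *
p=optics.capture("wrist"); save(p,"pics/w4.png"); p=optics.capture("side"); cv2.imwrite("pics/s4.png",cv2.resize(cv2.cvtColor(p["color"],4)[210:295,172:282],None,fx=7,fy=7,interpolation=2))
print(status.get_state()["wrist_force"],status.get_state()["wrist_torque"])
```

```text
[-12.20993296   2.58520464   6.01679938] [0.53101522 2.77615843 0.02123242]
```

View pics/w4.png

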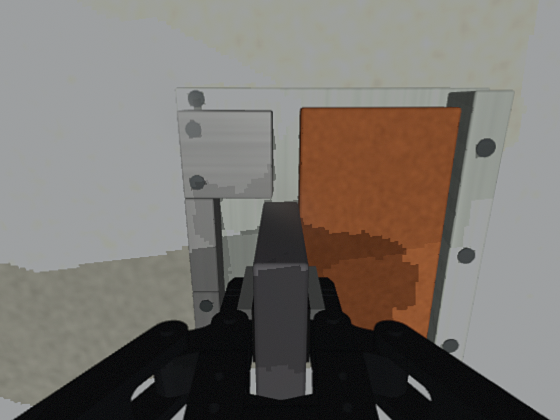

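View pics/s4.png

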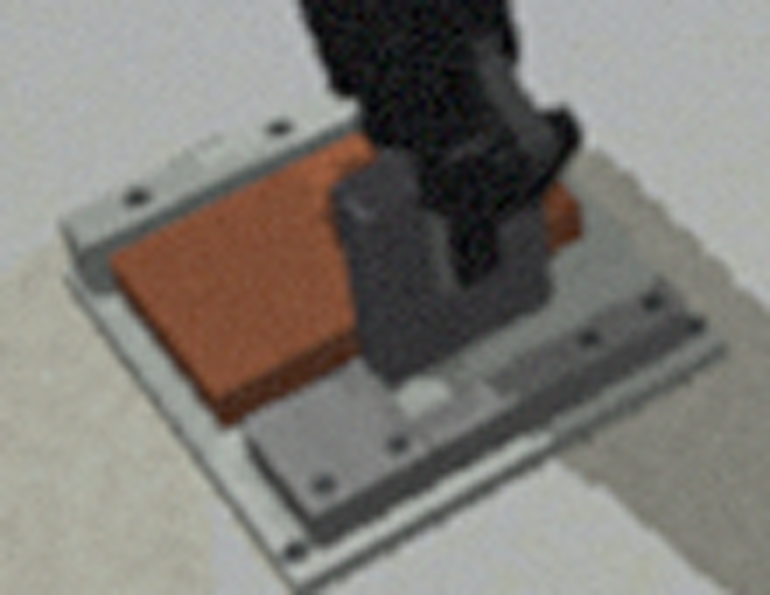

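The wrist view shows the tile's rear edge 27 px (about 12 mm) ahead of the deep block's face at cols 273→300; 13 mm would be flush. I'll press a bit firmer to seat the +y end.

```bash
python3 -m crank '{"hand":[-1,-1,-1,-1,-1],"offset":[[0.5,-0.1,0],[1,-0.1,0],[1.5,-0.2,0],[2,-0.2,0],[2,-0.2,0]],"yaw":[0,0,0,0,0]}'
python3 -m crank '{"hand":[-1,-1,-1,-1,-1],"offset":[[0.5,-0.1,0],[1,-0.1,0],[1.5,-0.2,0],[1.5,-0.2,0],[1.5,-0.2,0]],"yaw":[0,0,0,0,0]}'
python3 - <<'E'
from h import *
p=optics.capture("wrist"); save(p,"pics/w5.png"); im=cv2.imread("pics/w5.png"); cv2.imwrite("pics/z6.png",cv2.resize(im[80:230,165:525],None,fx=2.2,fy=2.2,interpolation=2))
cv2.imwrite("pics/z7.png",cv2.resize(im[230:380,380:500],None,fx=4,fy=4,interpolation=2))
E
```

```text
t: 10.37
eef_pos: [0.5144, 0.1039, 0.0462]
orientation: [[0.992, -0.122, -0.012], [-0.122, -0.992, 0.001], [-0.012, 0.0, -1.0]]
wrist_force: [-14.8, 2.4, 10.3]
gripper_width: 0.017
t: 10.78
eef_pos: [0.5146, 0.1039, 0.046]
orientation: [[0.992, -0.122, -0.015], [-0.122, -0.993, 0.001], [-0.015, 0.0, -1.0]]
wrist_force: [-18.7, 3.0, 13.6]
gripper_width: 0.0174
```

View pics/z6.png

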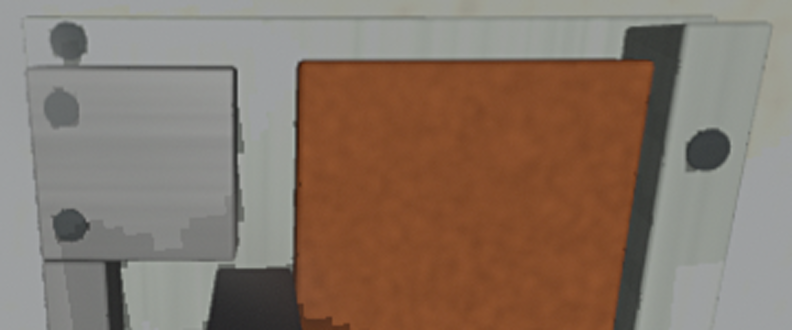

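View pics/z7.png

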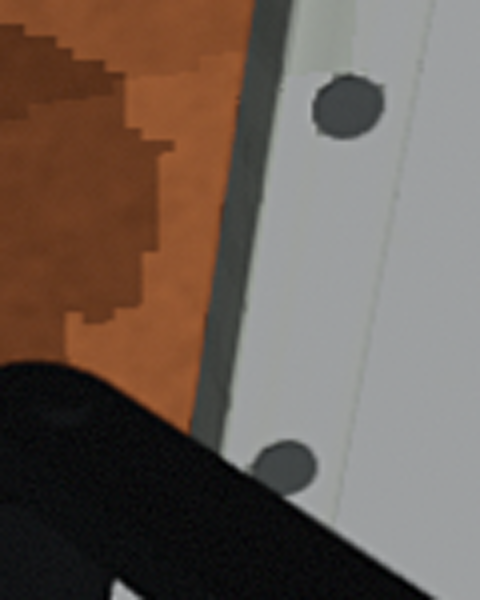

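Run:
```python
from h import *
from scipy.optimize import least_squares
p=optics.capture("wrist")
def m(pts,f=2.2,o=(80,165)): return np.array([((y+.5)/f-.5+o[0],(x+.5)/f-.5+o[1]) for x,y in pts])
R0=np.array(p["R"]);t0=np.array(p["t"])
# refine full camera pose relative to jig from the fixed features
obs=np.r_[m([(27,66),(236,66),(234,260),(105,261),(23,16),(686,24),(772,24)]),m([(222,448),(290,60)],4,(230,380))]
L=np.array([(-75,65,28),(-33,65,28),(-33,25,28),(-61,25,28),(-80,75,10),(50,73,36),(66,73,36)])/1e3
j0=np.array([.5447,.1093,-.1242]);
def W(L,j=j0):
    c,s=np.cos(j[2]),np.sin(j[2]); L=np.atleast_2d(L); return np.c_[j[0]+c*L[:,0]-s*L[:,1],j[1]+s*L[:,0]+c*L[:,1],L[:,2]]
def pr(v,X):
    r,_=cv2.Rodrigues(R0); dR,_=cv2.Rodrigues(v[:3]); R=dR@R0; t=dR@t0+v[3:]
    return proj(dict(p,R=R,t=t),X)
def res(v):
    a=(pr(v,W(L))-obs[:7]).ravel()
    F=pr(v,W([[.05,-.073,.036],[.05,.073,.036]])); d=F[1]-F[0]; n=np.array([-d[1],d[0]])/np.linalg.norm(d)
    return np.r_[a,(obs[7:]-F[0])@n,v[:3]*50,v[3:]*200]
r=least_squares(res,np.zeros(6)); v=r.x; print(v.round(4),r.fun.round(1))
# tile edge points -> jig x at z=28
def jig(rc):
    dR,_=cv2.Rodrigues(v[:3]); q=atz(dict(p,R=dR@R0,t=dR@t0+v[3:]),rc,.028); c,s=np.cos(j0[2]),np.sin(j0[2]); d=q[:2]-j0[:2]
    return ((c*d[0]+s*d[1])*1e3).round(2),((-s*d[0]+c*d[1])*1e3).round(1)
for n,q in (("rear +y",m([(299,63)])[0]),("rear mid",m([(296,240)])[0]),("front +y",m([(653,63)])[0]),("front 2",m([(616,328)])[0]),("front 3",m([(238,110)],4,(230,380))[0]),("front 4",m([(192,425)],4,(230,380))[0])): print(n,jig(q))
```

```text
[-0.0105 -0.0026  0.0038 -0.0001 -0.0032  0.0009] [-0.4 -0.7  0.5 -0.1  0.6  0.8 -0.4  0.4 -0.1  0.  -0.  -0.6 -0.1  0.8
  0.3 -1.  -0.5 -0.1  0.2 -0.  -0.6  0.2]
rear +y (np.float64(-20.4), np.float64(65.9))
rear mid (np.float64(-20.17), np.float64(29.8))
front +y (np.float64(49.15), np.float64(66.1))
front 2 (np.float64(50.11), np.float64(10.8))
front 3 (np.float64(49.5), np.float64(-4.0))
front 4 (np.float64(49.65), np.float64(-49.4))
```

All visible points on the tile's far edge are within about 0.9 mm of the fence (mostly under 0.5 mm). Push is about 19 N. I'll hold for a moment to check it is steady.

```bash
python3 -m crank '{"hand":[-1,-1,-1,-1,-1,-1],"offset":[[0,0,0],[0,0,0],[0,0,0],[0,0,0],[0,0,0],[0,0,0]],"yaw":[0,0,0,0,0,0]}'
python3 - <<'E'
from h import *
p=optics.capture("side"); cv2.imwrite("pics/s5.png",cv2.resize(cv2.cvtColor(p["color"],4)[205:295,172:282],None,fx=6,fy=6,interpolation=2))
p=optics.capture("scene"); cv2.imwrite("pics/c5.png",cv2.resize(cv2.cvtColor(p["color"],4)[135:240,285:395],None,fx=5,fy=5,interpolation=2))
E
```

```text
t: 11.38
eef_pos: [0.5146, 0.1038, 0.046]
orientation: [[0.992, -0.122, -0.015], [-0.122, -0.993, 0.001], [-0.015, 0.001, -1.0]]
wrist_force: [-19.1, 3.4, 13.1]
gripper_width: 0.0172
```

View pics/s5.png

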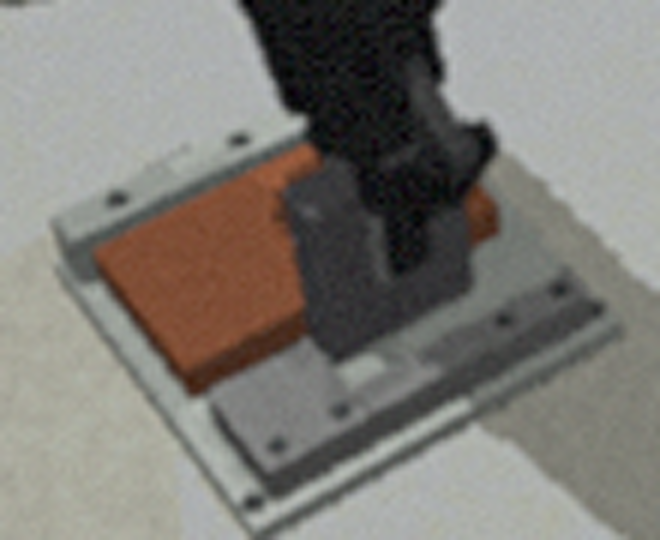

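View pics/c5.png

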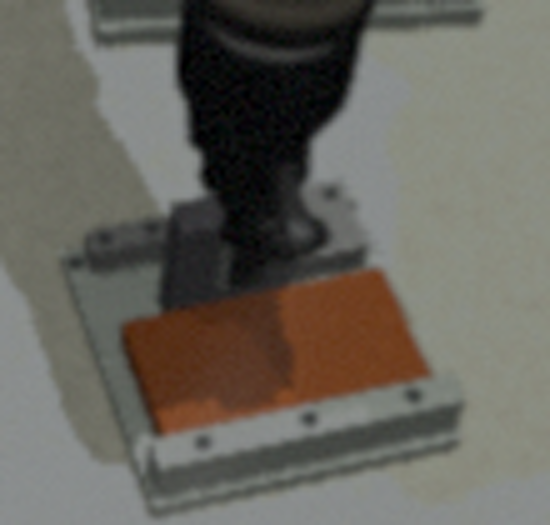

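The side and scene views show the spacer upright and against the tile, with the tile flat against the fence. Force and pose are steady, so I'm handing it in.

```bash
python3 -c "
from cell import robot,status
print(robot.hand_in()); s=status.get_state(); print(s['t'],s['wrist_force'],s['eef_pos'])"
```

```text
the job is handed in; nothing more can be done
None
the job is handed in; nothing more can be done
```

I gripped the grey spacer, carried it over the look-alikes and lowered it foot down into the wide gap beside the deep block. I then pushed the tile against the fence and handed the job in at about 11.5 s, still holding and pressing. No verdict is reported.

**Tile:** Every point I could see on the far edge measured within about 0.9 mm of the fence, and most within 0.5 mm; the limit is 2.5 mm. The gripper hid the last 15 mm or so at the -y end, so that end is inferred from the straight edge up to there.

**Push:** It held steady at about 19 N along the push direction, and the last two readings agreed.

**Spacer:** It was still gripped (fingers at 17 mm) and looked upright, and the tool was tilted about 0.015 rad. Its foot was about 2–3 mm above the jig floor, worked out from the tool height rather than seen directly.

**Unexplained reading:** The wrist also felt about 13 N upward while pressing. I put this down to friction on the tile or the foot touching the floor, and did not track it down. The tile looked flat.

I moved only the spacer and tile on purpose, but did not measure the bystanders again at the end.

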